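Stack the governor parts on their pins

ROBOT

A 6-joint arm with a two-finger parallel gripper is mounted at the origin on the work surface. World frame = base frame: x ahead of the robot, y to its left, z up, the work surface at z = 0. Lengths are in m, angles in rad, forces in N, time in s.
With the tool pointing down it reaches from about 0.25 to 0.775 m from the base axis. Payload 4 kg.
Tool frame: the origin (TCP) lies at the very end of the fingers, on their centre line; the grasp point (between the pads) lies behind it (manip.pinch_z is the z of the grasp point in the tool frame, in m); z points along the fingers, y is the line along which they close (so a half turn about z gives the same grasp; the last joint's range is limited). The gripper opens to 94 mm and grips with 3 to 60 N. Pads are 16 mm wide; open, the fingers measure 119 mm over their backs; the gripper's body (75 mm by 177 mm) begins 78 mm behind the grasp point.
Start: joints at [1.02, 0.087, 1.371, -0, 1.684, -0.103], TCP at [0.238, 0.496, 0.206] pointing down, gripper open.
Joint ranges: [-3.1, 3.1], [-0.76, 2.03], [0.27, 2.55], [-1.08, 4.22], [0.17, 2.65], [-2.57, 2.57]. Speed limits (rad/s): [2.79, 2.79, 3.14, 3.14, 3.14, 3.14].

INTERFACE

Orientations are given as [roll, pitch, yaw] about the fixed x, y, z axes, in that order (R = Rz(yaw) Ry(pitch) Rx(roll)).
In Python, from bench import status, imaging, manip gives the robot as it stands.
- The arm moves only by the tool jog_arm, never from a script. Its argument "targets" is a list of rows, each an object with "xyz": the shift along the tool's x, y, z normalised to -1 to 1, where 1 is 0.3 m, a list of three; "rotation": the turn, a rotation vector about the tool's x, y, z normalised to -1 to 1, where 1 is pi rad, a list of three. In form: [{"xyz": [tx, ty, tz], "rotation": [wx, wy, wz]}, ...]. A call has 1 to 5 rows; each row shifts and turns the commanded pose from where the row before left it, along the tool's axes as they then stand; what a row does not reach is not made up. A row lasts 1/10 s, in which the tool goes at most 50 mm and 8.59 degrees, less where a joint would pass 70% of its speed; a pose out of reach is approached as far as the arm can. A call with a number of a shift or a turn outside -1 to 1 is refused whole. A call with a gripper value outside its range is refused whole. "jaw" is the opening, from -1 (shut) to 1 (fully open), set as the call begins (left out, the last holds). The fingers move at their own pace and stop on an object; "newtons" is the grip in N (left out, the last holds). Time passes only in rows, so rows that do not move let the fingers close. It gives the time, the measured TCP pose, the force, the opening and the grip force at its end, in the units of the state.
- status.sense(): the state, without advancing time (a new reading comes with each control period).
- imaging.camera(name): name is "scene" or "top" or "wrist"; returns the picture (384x512x3 uint8, red, green, blue); there is no depth.
- imaging.camera_params(name): a dict with "camera_matrix" (3x3 intrinsics, pixels), "R" (3x3) and "t" (3): a world point X has camera coordinates R X + t. Camera axes: x right, y down, z forward; pixel columns grow to the right and rows downward; lengths in m; the calibration is good to about 2 mm. A picture is of the moment at which its call begins: read the wrist's pose just before it. camera_params takes no time and is no camera call; for the wrist camera it gives the pose at the moment of the call.
- manip.close_job(): hands the job in; it is judged then, once.
The state is a dict: "t": time; "qpos": joint angles; "joint_velocities": joint speeds; "effort": joint torques, N m; "tcp_pos": TCP position; "tool_rot": TCP orientation; "force": force on the tool from outside, world axes, zero at the start; "ft_torque": the same for the moment, N m; "width": opening from 0.0 (shut) to 1.0 (fully open); "grip_force": force on a finger pad.
Only numpy, scipy, OpenCV 4.12 (cv2) and the standard library are available. Lean on these libraries where they do the work, as an engineer would, in place of code of your own. Each camera call takes 0.05 s, during which the arm holds its last target. There are 200 camera calls.

TASK

Put the overhauled governor parts on their pins for reassembly, threaded over the pin and lying flat. On the tall pin of the round block go, from the bottom up, the ratchet disc (boss upward), then the spacer tube, then the flat round collar; on the short pin of the square block go the pawl, as it lies now, and then the square keeper plate on top of it. Leave the switch housing, the grease tin and the bolt where they stand, and let go of everything at the end.

Things in the scene. Friction and masses are not known exactly. Their poses are not given: they have to be found in the camera images.
- ratchet_disc: Zinc-plated ratchet disc lying flat, boss up: toothed plate 88 mm across the tooth tips and 8 mm thick, with a round central boss 38 mm in diameter standing 16 mm above the plate (24 mm high in all; grip the boss). Through bore 24 mm wide. Origin: centre of the bore at the underside; z up along the bore. About 0.4 kg.
- spacer_tube: Plain steel spacer tube standing upright, 38 mm outside diameter, 24 mm high. Through bore 24 mm wide. Origin: centre of the bore at the underside; z up along the bore. About 0.13 kg.
- flat_collar: Flat round steel collar lying flat, 50 mm outside diameter, 12 mm high. Through bore 24 mm wide. Origin: centre of the bore at the underside; z up along the bore. About 0.14 kg.
- pawl: Red cast pawl lying flat: hub 40 mm in diameter, 24 mm high; along +x a low arm 20 mm wide, 10 mm thick, to a hooked nose at most 62 mm from the hub centre; along -x a low tail 26 mm wide, 12 mm thick, to 34 mm. Hub sides at +y and -y are free; it balances at the hub. Through bore 24 mm wide. Origin: centre of the bore at the underside; z up along the bore. May point any way. 0.26 kg.
- keeper_plate: Square steel keeper plate lying flat, 44 by 44 mm, 14 mm high, sides along x and y. Through bore 24 mm wide. Origin: centre of the bore at the underside; z up along the bore. About 0.15 kg.
- shaft_block: Blued steel block with a round base 80 mm in diameter, 18 mm high, fixed to the shelf, with an upright central pin 14 mm in diameter rising 58 mm above the base's top (76 mm above the shelf), the last 8 mm tapered to 6 mm. Origin: centre of the base's underside, under the pin; z up.
- pivot_block: Blued steel pivot pin block with a square base 70 by 70 mm, 18 mm high, fixed to the shelf, with an upright central pin 14 mm in diameter rising 36 mm above the base's top (54 mm above the shelf), the last 8 mm tapered to 6 mm. Origin: centre of the base's underside, under the pin; z up.
- switch_housing: Bystander: green enamel switch housing with a black rocker on top, loose, 60 by 80 mm (x by y) and 51 mm high with the rocker; a stub of 12 mm stands out on +y. Origin: centre of the underside. Leave it alone.
- grease_tin: Bystander: small closed yellow grease tin with a steel lid, loose, 34 mm in diameter, 34 mm high. Origin: centre of the underside. Leave it alone.
- hex_bolt: Bystander: steel bolt standing on its hexagonal head, loose, head 26 mm across and 10 mm high, shank 16 mm thick, 40 mm high in all. Origin: centre of the underside. Leave it alone.
Mind the look-alikes: they are no part of the job. Leave any blue or green look-alike of the pawl alone.

How it is judged:
At the end, for the whole second after the job is handed in: Undersides above their block's underside: ratchet disc 18 mm, spacer tube 42, flat collar 66 on the round block; pawl 18, keeper plate 42 on the square block; each within 4 mm of that, within 8 mm of its pin's axis, same way up, tilted under 0.12 rad, at rest and released (horizontal distance between each of ratchet_disc, spacer_tube, flat_collar and shaft_block below 0.008 m and z of ratchet_disc in the frame of shaft_block between 0.014 and 0.022 m and angle between each of ratchet_disc, spacer_tube, flat_collar, pawl, keeper_plate's own z axis and vertical below 0.12 rad and linear speed of each of ratchet_disc, spacer_tube, flat_collar, pawl, keeper_plate below 0.02 m/s and angular speed of each of ratchet_disc, spacer_tube, flat_collar, pawl, keeper_plate below 0.2 rad/s and z of spacer_tube in the frame of shaft_block between 0.038 and 0.046 m and z of flat_collar in the frame of shaft_block between 0.062 and 0.07 m and horizontal distance between each of pawl, keeper_plate and pivot_block below 0.008 m and z of pawl in the frame of pivot_block between 0.014 and 0.022 m and z of keeper_plate in the frame of pivot_block between 0.038 and 0.046 m); the robot touches nothing.
It fails at once if the switch housing is pushed more than 30 mm or tipped over (distance of switch_housing from where it was at the start of the episode above 0.03 m or angle between switch_housing's own z axis and vertical above 0.5 rad).
It fails at once if the grease tin is pushed more than 30 mm or tipped over (distance of grease_tin from where it was at the start of the episode above 0.03 m or angle between grease_tin's own z axis and vertical above 0.5 rad).
It fails at once if the hex bolt is pushed more than 30 mm or tipped over (distance of hex_bolt from where it was at the start of the episode above 0.03 m or angle between hex_bolt's own z axis and vertical above 0.5 rad).
It also fails if it takes over 125 s, if anything falls off the work surface, if the arm or the gripper's body presses on something with over 40 N, if the wrist force passes 120 N, or if a joint passes its speed limit or range.

## Working session

There is one attempt and no reset: what is moved stays moved. The work goes in short steps, Python scripts to look and compute and a tool call to move; the robot and the scene stay as the last step left them, time stands still between calls to the robot, and variables do not carry over. Pictures are saved under pics/ and viewed, at most 14 in all, crops included, and the job is handed in when it is done.

Besides the shell and the picture viewer there is one more tool, called after ">>>" by a JSON object that holds its "fn" and its "kwargs", one argument or row to a line. jog_arm: Moves the arm, as the interface text tells. Scaled input: -1 to 1 covers 0.3 m each way for a shift and pi rad each way for a turn. Its arguments: {"type":"object","properties":{"targets":{"type":"array"},"jaw":{"type":"number"},"newtons":{"type":"number"}},"required":["targets"]}

```bash
mkdir -p pics; python3 - <<'E'
from bench import status, imaging, manip
import cv2, numpy as np
print(status.sense()); print(manip.pinch_z)
for n in ("scene","top"):
    im=imaging.camera(n); p=imaging.camera_params(n)
    np.savez(f"pics/{n}0.npz",im=im,**{k:np.array(v) for k,v in p.items()})
    cv2.imwrite(f"pics/{n}0.png",cv2.resize(im[:,:,::-1],(800,600),interpolation=cv2.INTER_CUBIC))
    print(n,np.round(p["camera_matrix"],1).tolist(),np.round(p["R"],3).tolist(),np.round(p["t"],3).tolist())
E
```

```text
{'t': 0.0, 'qpos': array([ 1.01992207e+00,  8.79339251e-02,  1.37222954e+00, -2.47402734e-05,
        1.68355119e+00, -1.03105806e-01]), 'joint_velocities': array([-0.00015947, -0.0007527 , -0.00044988,  0.00040374, -0.00023712,
       -0.00095304]), 'effort': array([-1.18034877e-03, -3.40194798e+01, -3.02421641e+01,  7.18046352e-02,
        3.30724823e-02, -1.85340932e-04]), 'tcp_pos': array([0.23786223, 0.495319  , 0.2043282 ]), 'tool_rot': array([-3.13947940e+00, -1.93943950e-04,  2.69382124e+00]), 'force': array([-0.11132114,  0.2527916 ,  0.01013887]), 'ft_torque': array([-0.00496495,  0.00598155,  0.01404965]), 'grip_force': 0.0, 'width': 1.003097694205161}
-0.0188
scene [[395.0, 0.0, 256.6], [0.0, 395.0, 190.4], [0.0, 0.0, 1.0]] [[-0.599, 0.801, -0.009], [0.668, 0.493, -0.558], [-0.442, -0.34, -0.83]] [0.273, -0.245, 1.207]
top [[438.0, 0.0, 248.2], [0.0, 438.0, 188.8], [0.0, 0.0, 1.0]] [[0.029, -1.0, 0.003], [-0.993, -0.029, -0.113], [0.113, 0.001, -0.994]] [-0.056, 0.451, 1.237]
```

View pics/top0.png

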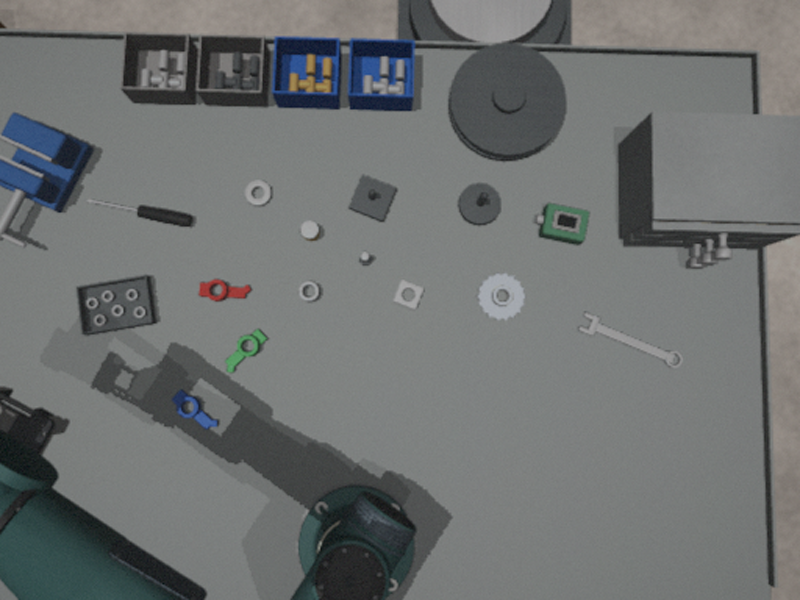

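View pics/scene0.png

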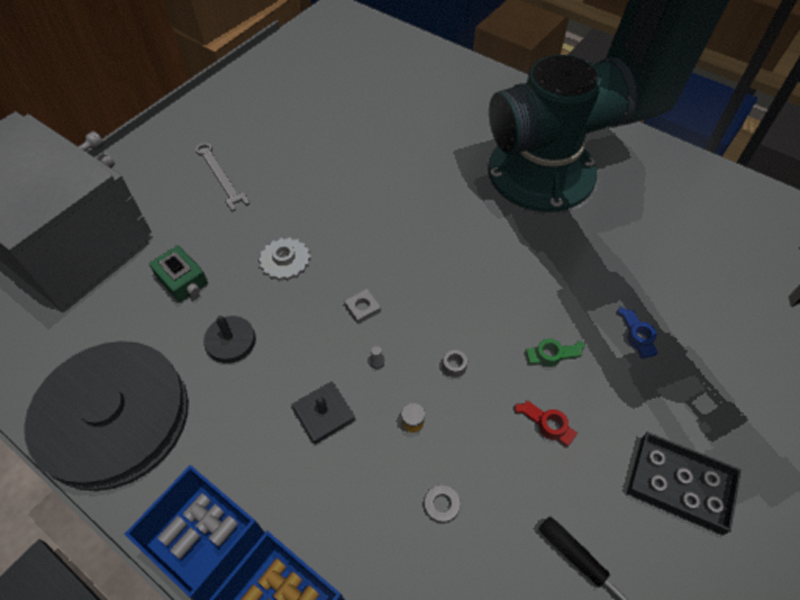

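Candidates, in 800x600 top-view pixels:
- **Pawl:** red (218,290), green (248,345) and blue (190,405). I choose red.
- **Tube (310,291) or collar (258,193):** the smaller, tall ring is the tube and the wide, flat one is the collar. The rings in the tray (118,305) are look-alikes.
- **Keeper:** (408,294).
- **Ratchet disc:** (502,296).
- **Blocks:** round (480,203) and square (373,197). The big turntable (508,100) is no part of the job.
- **Bystanders:** tin (310,230), bolt (365,258), housing (564,222).

```bash
cat > h.py <<'E'
import numpy as np, cv2
def ray(p,u,v,z):
    K,R,t=p["camera_matrix"],p["R"],p["t"]
    c=-R.T@t; d=R.T@np.linalg.solve(K,[u,v,1.]); return c+d*(z-c[2])/d[2]
def proj(p,X):
    q=p["camera_matrix"]@(p["R"]@np.asarray(X,float)+p["t"]); return q[:2]/q[2]
E
python3 - <<'E'
from h import *
d=np.load("pics/top0.npz"); im=d["im"]; hsv=cv2.cvtColor(im,cv2.COLOR_RGB2HSV)
s=1.5625
red=((hsv[...,1]>120)&((hsv[...,0]<10)|(hsv[...,0]>170)))
V=im.max(2)
print("bg",im[130,250],im[240,200])
br=(V>145)&(hsv[...,1]<60); dk=(V<80)
things=dict(ratchet=(502,296,br,.008),tube=(310,291,br,.024),collar=(258,193,br,.012),keeper=(408,294,br,.014),pawl=(218,290,red,.018),shaft=(480,203,dk,.018),pivot=(373,197,dk,.018),tin=(310,230,br,.034),bolt=(365,258,br,.04),housing=(564,222,(hsv[...,1]>100)&(hsv[...,0]>40)&(hsv[...,0]<90),.04))
for n,(u,v,m,z) in things.items():
    w=np.zeros(m.shape,np.uint8); u/=s;v/=s
    r=26; y0,x0=int(v)-r,int(u)-r
    w[y0:y0+2*r,x0:x0+2*r]=m[y0:y0+2*r,x0:x0+2*r]
    cs,h=cv2.findContours(w,cv2.RETR_CCOMP,cv2.CHAIN_APPROX_NONE)
    for c,hh in zip(cs,h[0]):
        a=cv2.contourArea(c)
        if a<8: continue
        M=cv2.moments(c); cu,cv_=M["m10"]/M["m00"],M["m01"]/M["m00"]
        R=cv2.minAreaRect(c)
        print(n,"hole" if hh[3]>=0 else "outer",round(a),(round(cu,1),round(cv_,1)),np.round(ray(d,cu,cv_,z),4)[:2],"rect",np.round(R[1],1),round(R[2]), np.round(ray(d,*R[0],z),4)[:2])
y=im[100:230,110:390]; cv2.imwrite("pics/crop0.png",cv2.resize(y[:,:,::-1],(800,371),interpolation=cv2.INTER_CUBIC))
E
```

```text
bg [88 91 88] [129 131 131]
ratchet outer 630 (320.5, 189.3) [ 0.4594 -0.2546] rect [29. 29.] 90 [ 0.4588 -0.2545]
ratchet hole 10 (321.0, 195.0) [ 0.4427 -0.2562] rect [6. 2.] 0 [ 0.4427 -0.2562]
ratchet hole 20 (315.8, 191.0) [ 0.454  -0.2407] rect [9.5 3.8] 67 [ 0.4543 -0.2402]
ratchet hole 68 (321.5, 188.6) [ 0.4615 -0.2574] rect [9. 9.] 0 [ 0.4619 -0.2574]
tube outer 94 (197.0, 185.8) [0.4573 0.1051] rect [11. 10.] 90 [0.4581 0.1051]
tube hole 80 (197.0, 185.9) [0.4569 0.105 ] rect [9.9 9.9] 45 [0.4566 0.105 ]
collar outer 167 (164.3, 122.8) [0.6436 0.2114] rect [15. 14.] 90 [0.6446 0.2122]
collar hole 71 (164.3, 122.7) [0.6439 0.2113] rect [9.2 9.2] 45 [0.6431 0.2107]
keeper outer 191 (260.8, 187.8) [ 0.458  -0.0798] rect [15.  14.3] 22 [ 0.4579 -0.0796]
keeper hole 80 (260.9, 188.0) [ 0.4573 -0.08  ] rect [9.9 9.9] 45 [ 0.4574 -0.0803]
pawl outer 232 (141.2, 185.6) [0.4537 0.2675] rect [13. 31.] 90 [0.4542 0.2609]
pawl hole 59 (138.2, 185.2) [0.4546 0.2764] rect [8.5 8.5] 45 [0.4552 0.2769]
shaft outer 13 (301.3, 139.7) [ 0.6032 -0.1948] rect [25.   8.9] 17 [ 0.6069 -0.2021]
shaft outer 58 (308.7, 127.5) [ 0.6408 -0.2161] rect [9. 9.] 90 [ 0.6407 -0.2156]
pivot outer 14 (244.1, 133.1) [ 0.6183 -0.0261] rect [15.6 31.4] 67 [ 0.6152 -0.0186]
pivot outer 36 (238.7, 124.6) [ 0.6432 -0.0094] rect [7.2 7.6] 63 [ 0.6448 -0.0098]
tin outer 78 (197.6, 146.3) [0.5711 0.1069] rect [10. 10.] 90 [0.5721 0.1059]
bolt outer 28 (255.7, 184.9) [ 0.4628 -0.0642] rect [ 3.8 12. ] 18 [ 0.4637 -0.0644]
bolt outer 11 (233.0, 163.3) [0.5232 0.0027] rect [3.5 3.5] 45 [0.5228 0.0026]Traceback (most recent call last):
  File "<stdin>", line 14, in <module>
TypeError: 'NoneType' object is not subscriptable
```

```bash
python3 - <<'E'
from h import *
d=np.load("pics/top0.npz"); im=d["im"]; V=im.max(2)
print("ratchet",ray(d,321.5,188.6,.024)[:2],"pawl",ray(d,138.2,185.2,.024)[:2])
for z in(.076,): print("shaft tip guess",ray(d,308.7,127.5,z)[:2])
hsv=cv2.cvtColor(im,cv2.COLOR_RGB2HSV)
red=((hsv[...,1]>120)&((hsv[...,0]<10)|(hsv[...,0]>170)))
ys,xs=np.where(red[165:205,115:170]); xs+=115; ys+=165
P=np.array([ray(d,x,y,.01)[:2] for x,y in zip(xs,ys)]); h=ray(d,138.2,185.2,.024)[:2]
D=P-h; r=np.hypot(*D.T); 
print("nose",D[r>.045].mean(0),"tail dir",D[(r>.028)&(D[:,1]>0)].mean(0))
for n,(u,v) in dict(shaft=(307,130),pivot=(239,127)).items():
    print(n,V[v,u-22:u+23:2])
    w=np.zeros(V.shape,np.uint8); w[v-24:v+25,u-24:u+25]=V[v-24:v+25,u-24:u+25]<92; w[v-24:v+25,u-24:u+25]&=1
    w=cv2.morphologyEx(w,cv2.MORPH_OPEN,np.ones((3,3)))
    cs,_=cv2.findContours(w,cv2.RETR_EXTERNAL,cv2.CHAIN_APPROX_NONE)
    c=max(cs,key=cv2.contourArea); R=cv2.minAreaRect(c); M=cv2.moments(c)
    print(n,cv2.contourArea(c),np.round(R[1],1),R[2],ray(d,*R[0],.012)[:2],ray(d,M["m10"]/M["m00"],M["m01"]/M["m00"],.012)[:2])
a=cv2.resize(im[170:205,120:160,::-1],(400,350),interpolation=cv2.INTER_CUBIC)
b=cv2.resize(im[108:148,215:335,::-1],(800,267),interpolation=cv2.INTER_CUBIC)
o=np.zeros((600,800,3),np.uint8); o[:267]=b; o[267:600,:400]=a[:333]; o[267:600,400:]=cv2.resize(im[170:205,245:335,::-1],(400,333))
cv2.imwrite("pics/crop0.png",o)
E
```

```text
ratchet [ 0.45965521 -0.25475729] pawl [0.45393182 0.27480541]
shaft tip guess [ 0.62547894 -0.20822959]
nose [ 0.00117412 -0.0504386 ] tail dir [0.00274246 0.03049902]
shaft [129 130 130 128  91  91  91  86  88  85  55  43  46  61  70  85  83  85
 129 128 130 129 132]
shaft 524.0 [25. 26.] 90.0 [ 0.63292493 -0.20910459] [ 0.63248912 -0.21021408]
pivot [130 131 130 130  90  90  87  89  87  86  52  48  84  87  89  89  90  76
 128 129 127 132 129]
pivot 362.5 [24.1 23.6] 21.801406860351562 [ 0.63810463 -0.00830273] [ 0.64239386 -0.01469838]
```

View pics/crop0.png

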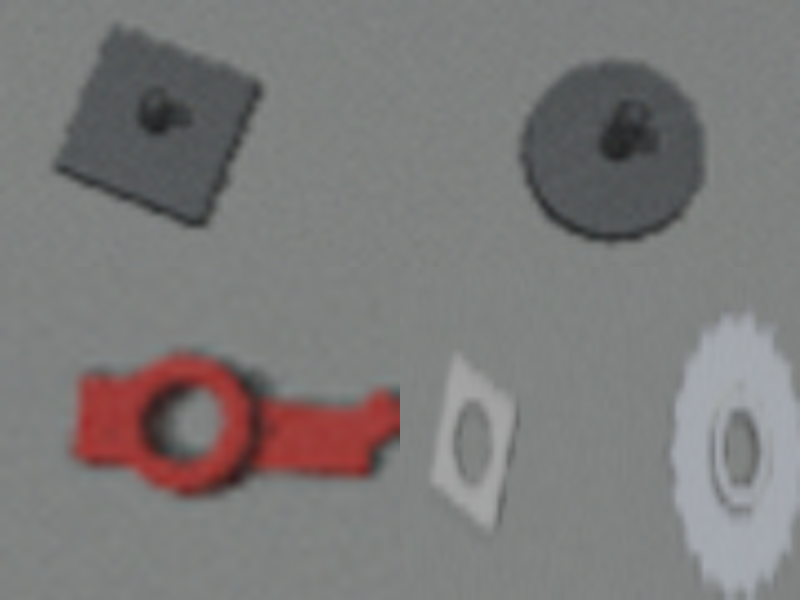

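The crop confirms the red pawl: hub at (195,420), nose toward world -y. The keeper is turned about 20°, and the two blocks are at top. I'll rotate the tool to yaw π/2 and move toward the parts.

>>> {"fn": "jog_arm", "kwargs": {
  "targets": [
    {"xyz":[0,0,0],"rotation":[0,0,0.0447]},
    {"xyz":[0,0,0],"rotation":[0,0,0.0447]},
    {"xyz":[0,0,0],"rotation":[0,0,0.0447]},
    {"xyz":[0,0,0],"rotation":[0,0,0.0447]}
  ],
  "jaw": 1
}}

```text
t: 0.5
tcp_pos: [0.238, 0.4955, 0.2048]
tool_rot: [-3.14, 0.001, 2.126]
force: [0.3, -0.1, -0.4]
width: 0.997
grip_force: 0.0
```

>>> {"fn": "jog_arm", "kwargs": {
  "targets": [
    {"xyz":[0,0,0],"rotation":[0,0,0.0447]},
    {"xyz":[0,0,0],"rotation":[0,0,0.0447]},
    {"xyz":[0,0,0],"rotation":[0,0,0.0447]},
    {"xyz":[0,0,0],"rotation":[0,0,0.0447]}
  ]
}}

```text
t: 0.9
tcp_pos: [0.238, 0.4955, 0.2048]
tool_rot: [-3.141, 0.001, 1.565]
force: [0.6, 0.2, 0.4]
width: 1.003
grip_force: 0.0
```

>>> {"fn": "jog_arm", "kwargs": {
  "targets": [
    {"xyz":[-0.12,0.1,0],"rotation":[0,0,0]},
    {"xyz":[-0.12,0.1,0],"rotation":[0,0,0]},
    {"xyz":[-0.12,0.1,0],"rotation":[0,0,0]},
    {"xyz":[-0.12,0.1,0],"rotation":[0,0,0]},
    {"xyz":[-0.12,0.1,0],"rotation":[0,0,0]}
  ]
}}

```text
t: 1.4
tcp_pos: [0.3887, 0.3141, 0.205]
tool_rot: [-3.141, 0.0, 1.571]
force: [0.2, 0.3, 0.2]
width: 0.996
grip_force: 0.0
```

>>> {"fn": "jog_arm", "kwargs": {
  "targets": [
    {"xyz":[-0.12,0.1,0],"rotation":[0,0,0]},
    {"xyz":[0,0,0],"rotation":[0,0,0]},
    {"xyz":[0,0,0],"rotation":[0,0,0]}
  ]
}}

```text
t: 1.7
tcp_pos: [0.4182, 0.279, 0.2049]
tool_rot: [-3.14, -0.0, 1.568]
force: [0.3, 1.0, 0.3]
width: 0.999
grip_force: 0.0
```

```bash
cat >> h.py <<'E'
from bench import status, imaging, manip
def look(n,name,view=False):
    p={k:np.array(v) for k,v in imaging.camera_params(n).items()}; im=imaging.camera(n)
    np.savez(f"pics/{name}.npz",im=im,**p)
    if view: cv2.imwrite(f"pics/{name}.png",im[:,:,::-1])
    return im,p
def st():
    s=status.sense(); print(round(s["t"],2),np.round(s["tcp_pos"],4),np.round(s["tool_rot"],3),round(float(s["width"]),3),np.round(s["force"],1),round(float(s["grip_force"]),1))
    return s
E
python3 - <<'E'
from h import *
st(); im,p=look("wrist","w1",True); st()
print(-p["R"].T@p["t"],np.round(p["R"],2).tolist(),p["camera_matrix"][0])
E
```

```text
1.7 [0.4182 0.279  0.2049] [-3.14  -0.     1.568] 0.999 [0.3 1.  0.3] 0.0
1.75 [0.4176 0.2799 0.2051] [-3.14 -0.    1.57] 0.999 [0.1 0.1 0.3] 0.0
[0.41824895 0.35351255 0.38388837] [[1.0, -0.0, -0.0], [-0.0, -0.97, 0.26], [-0.0, -0.26, -0.97]] [281.31592224   0.         249.92407542]
```

View pics/w1.png

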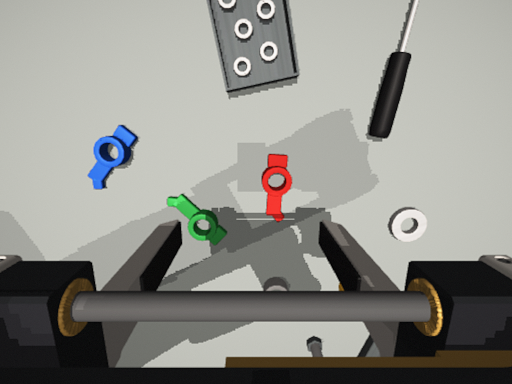

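The wrist view shows the red pawl hub at (277,180), the collar at (408,224), and the green and blue look-alikes at (203,225) and (112,152). I'll tour the rest on the way to the ratchet disc.

>>> {"fn": "jog_arm", "kwargs": {
  "targets": [
    {"xyz":[-0.15,0.07,0],"rotation":[0,0,0]},
    {"xyz":[-0.15,0.07,0],"rotation":[0,0,0]},
    {"xyz":[-0.15,0.07,0],"rotation":[0,0,0]},
    {"xyz":[-0.15,0.07,0],"rotation":[0,0,0]},
    {"xyz":[0,0,0],"rotation":[0,0,0]}
  ]
}}

```text
t: 2.25
tcp_pos: [0.5032, 0.0966, 0.2049]
tool_rot: [-3.141, 0.002, 1.566]
force: [-0.4, 0.5, -0.2]
width: 1.001
grip_force: 0.0
```

```bash
python3 -c "
from h import *
st(); look('wrist','w2')"
```

```text
2.25 [0.5032 0.0966 0.2049] [-3.141e+00  2.000e-03  1.566e+00] 1.001 [-0.4  0.5 -0.2] 0.0
```

>>> {"fn": "jog_arm", "kwargs": {
  "targets": [
    {"xyz":[-0.15,0,0],"rotation":[0,0,0]},
    {"xyz":[-0.15,0,0],"rotation":[0,0,0]},
    {"xyz":[-0.15,0,0],"rotation":[0,0,0]},
    {"xyz":[-0.15,0,0],"rotation":[0,0,0]},
    {"xyz":[0,0,0],"rotation":[0,0,0]}
  ]
}}

```text
t: 2.8
tcp_pos: [0.5017, -0.0821, 0.2053]
tool_rot: [-3.141, 0.001, 1.568]
force: [0.3, 0.2, 1.0]
width: 0.999
grip_force: 0.0
```

```bash
python3 -c "
from h import *
st(); look('wrist','w3')"
```

```text
2.8 [ 0.5017 -0.0821  0.2053] [-3.141e+00  1.000e-03  1.568e+00] 0.999 [0.3 0.2 1. ] 0.0
```

>>> {"fn": "jog_arm", "kwargs": {
  "targets": [
    {"xyz":[-0.15,0,0],"rotation":[0,0,0]},
    {"xyz":[-0.15,0,0],"rotation":[0,0,0]},
    {"xyz":[-0.15,0,0],"rotation":[0,0,0]},
    {"xyz":[-0.15,0,0],"rotation":[0,0,0]},
    {"xyz":[0,0,0],"rotation":[0,0,0]}
  ]
}}

```text
t: 3.35
tcp_pos: [0.5025, -0.2616, 0.2046]
tool_rot: [-3.141, 0.0, 1.569]
force: [0.2, 0.6, -1.0]
width: 0.995
grip_force: 0.0
```

```bash
python3 - <<'E'
from h import *
st(); look('wrist','w4')
ims=[np.load(f"pics/w{i}.npz")["im"][:250,:,::-1] for i in (2,3,4)]
cv2.imwrite("pics/tour.png",cv2.resize(np.vstack(ims),(410,600),interpolation=cv2.INTER_AREA))
P={"tube":(.457,.105,.024),"collar":(.644,.211,.012),"keeper":(.457,-.08,.014),"ratchet":(.4597,-.2548,.024),"pawl":(.454,.275,.024),"shaft":(.633,-.209,.018),"pivot":(.638,-.008,.018)}
for i in (1,2,3,4):
    d=np.load(f"pics/w{i}.npz"); print(i,{n:np.round(proj(d,X)).astype(int).tolist() for n,X in P.items()})
E
```

```text
3.35 [ 0.5025 -0.2616  0.2046] [-3.141  0.     1.569] 0.995 [ 0.2  0.6 -1. ] 0.0
1 {'tube': [277, 295], 'collar': [411, 224], 'keeper': [274, 389], 'ratchet': [274, 471], 'pawl': [278, 181], 'shaft': [372, 448], 'pivot': [389, 355]}
2 {'tube': [214, 172], 'collar': [363, 85], 'keeper': [220, 292], 'ratchet': [224, 390], 'pawl': [206, 25], 'shaft': [332, 364], 'pivot': [345, 249]}
3 {'tube': [210, 17], 'collar': [381, -91], 'keeper': [217, 175], 'ratchet': [222, 294], 'pawl': [200, -179], 'shaft': [341, 264], 'pivot': [358, 119]}
4 {'tube': [203, -192], 'collar': [404, -332], 'keeper': [211, 25], 'ratchet': [217, 174], 'pawl': [190, -468], 'shaft': [352, 137], 'pivot': [374, -50]}
```

View pics/tour.png

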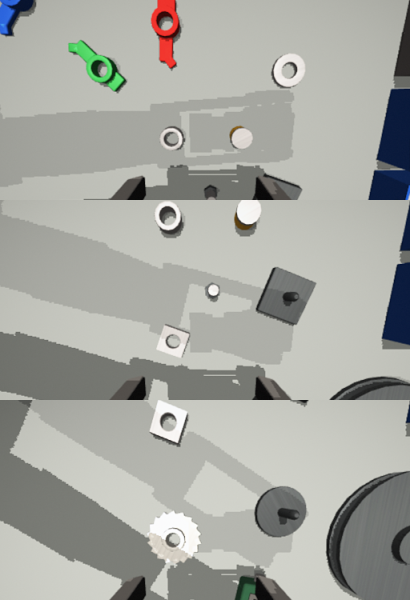

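```bash
python3 - <<'E'
from h import *
def hole(n,i,uv,z,kind,r):
    d=np.load(f"pics/w{i}.npz"); im=d["im"]; u,v=uv; g=im[v-r:v+r,u-r:u+r]; V=g.max(2)
    hsv=cv2.cvtColor(g,cv2.COLOR_RGB2HSV)
    if kind=="red": m=(hsv[...,1]>110).astype(np.uint8)
    elif kind=="dark": m=(V<115).astype(np.uint8)
    else: m=(V>kind).astype(np.uint8)
    cs,h=cv2.findContours(m,cv2.RETR_CCOMP,cv2.CHAIN_APPROX_NONE)
    for c,hh in zip(cs,h[0]):
        a=cv2.contourArea(c)
        if a<60: continue
        M=cv2.moments(c); R=cv2.minAreaRect(c); (eu,ev),er=cv2.minEnclosingCircle(c)
        cu,cv_=M["m10"]/M["m00"]+u-r,M["m01"]/M["m00"]+v-r
        B=[ray(d,x+u-r,y+v-r,z)[:2] for x,y in cv2.boxPoints(R)]
        e=B[1]-B[0]
        print(n,"hole " if hh[3]>=0 else "outer",round(a),"cen",np.round(ray(d,cu,cv_,z)[:2],4),"circ",np.round(ray(d,eu+u-r,ev+v-r,z)[:2],4),"rectc",np.round(np.mean(B,0),4),"size",np.round([np.hypot(*e),np.hypot(*(B[2]-B[1]))],4),"ang",round(np.degrees(np.arctan2(e[1],e[0])),1))
hole("pawl",1,(278,181),.024,"red",36)
hole("collar",1,(408,224),.012,215,28)
hole("collar",2,(361,87),.012,215,28)
hole("tube",2,(214,172),.024,200,22)
hole("keeper",3,(217,176),.014,215,28)
hole("ratchet",4,(217,174),.024,185,42)
hole("pivot",3,(357,119),.018,"dark",50)
hole("shaft",4,(351,138),.018,"dark",42)
for i in(3,4):
    d=np.load(f"pics/w{i}.npz"); u,v=((357,119),(351,138))[i-3]; print(np.percentile(d["im"][v-12:v+12,u-12:u+25].max(2),[2,10,30,60,90]))
big=[]
for i,(u,v),r in ((3,(357,119),45),(4,(351,138),45),(4,(217,174),45),(2,(214,172),45)):
    big.append(cv2.resize(np.load(f"pics/w{i}.npz")["im"][v-r:v+r,u-r:u+r,::-1],(300,300),interpolation=cv2.INTER_NEAREST))
cv2.imwrite("pics/big.png",np.vstack([np.hstack(big[:2]),np.hstack(big[2:])]))
E
```

```text
pawl outer 1201 cen [0.4516 0.2733] circ [0.4519 0.2703] rectc [0.4526 0.2691] size [0.037  0.0836] ang -0.2
pawl hole  204 cen [0.4517 0.2772] circ [0.4518 0.277 ] rectc [0.4515 0.2772] size [0.022  0.0197] ang 45.8
collar outer 818 cen [0.6418 0.2089] circ [0.6419 0.2094] rectc [0.6417 0.2081] size [0.0472 0.0472] ang -0.2
collar hole  258 cen [0.642  0.2088] circ [0.6421 0.2083] rectc [0.6419 0.2087] size [0.0267 0.0253] ang 51.1
collar outer 1184 cen [0.6416 0.2089] circ [0.641  0.2095] rectc [0.6415 0.2086] size [0.0465 0.0461] ang 45.1
collar hole  376 cen [0.6418 0.2086] circ [0.6418 0.2086] rectc [0.6418 0.2086] size [0.0258 0.0258] ang 45.4
tube outer 526 cen [0.4556 0.1035] circ [0.4558 0.1034] rectc [0.4554 0.1033] size [0.0336 0.0334] ang 43.7
tube hole  328 cen [0.4553 0.1035] circ [0.4555 0.1034] rectc [0.4554 0.1034] size [0.0262 0.0262] ang 43.8
keeper outer 990 cen [ 0.4545 -0.082 ] circ [ 0.4545 -0.0816] rectc [ 0.4545 -0.0822] size [0.0437 0.0435] ang 69.2
keeper hole  322 cen [ 0.4554 -0.081 ] circ [ 0.4554 -0.0806] rectc [ 0.455  -0.0812] size [0.027  0.0271] ang 44.0
ratchet outer 84 cen [ 0.5058 -0.2066] circ [ 0.5017 -0.2084] rectc [ 0.5017 -0.2084] size [0.0212 0.0123] ang -0.1
ratchet outer 4161 cen [ 0.4543 -0.2479] circ [ 0.459  -0.2489] rectc [ 0.4571 -0.2515] size [0.0967 0.1128] ang 9.6
ratchet hole  178 cen [ 0.4542 -0.258 ] circ [ 0.4568 -0.2567] rectc [ 0.4553 -0.2574] size [0.0224 0.0256] ang 19.8
pivot outer 2008 cen [ 0.6296 -0.021 ] circ [ 0.6322 -0.0093] rectc [ 0.6342 -0.0113] size [0.0718 0.0708] ang 69.0
shaft outer 2864 cen [ 0.6281 -0.2138] circ [ 0.6298 -0.2133] rectc [ 0.6275 -0.2157] size [0.0722 0.0791] ang 55.0
[ 23.  35.  95. 111. 120.]
[ 24.  34.  58. 105. 110.]
```

View pics/big.png

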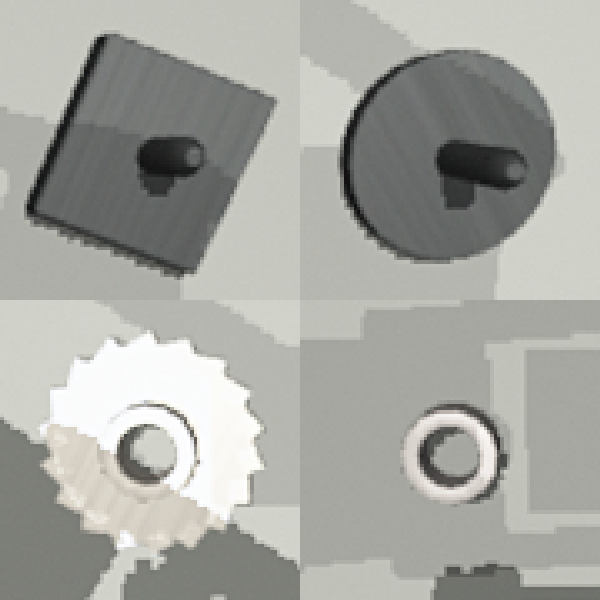

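```bash
python3 - <<'E'
from h import *
d3=np.load("pics/w3.npz");d4=np.load("pics/w4.npz")
print("pivot tip",ray(d3,370.0,120.2,.054),"base",ray(d3,357,120.3,.018))
print("shaft tip",ray(d4,370,142.2,.076),"base",ray(d4,351.5,139,.018), "disc",ray(d4,348,138.5-.8,.018))
print("ratchet",ray(d4,217.3,174.3,.024))
E
```

```text
pivot tip [ 0.63796317 -0.00895275  0.054     ] base [ 0.63648009 -0.00920233  0.018     ]
shaft tip [ 0.63168964 -0.21101307  0.076     ] base [ 0.63201519 -0.21147014  0.018     ] disc [ 0.62739961 -0.20982998  0.018     ]
ratchet [ 0.45978369 -0.25583057  0.024     ]
```

>>> {"fn": "jog_arm", "kwargs": {
  "targets": [
    {"xyz":[0.02,-0.145,0],"rotation":[0,0,0]},
    {"xyz":[0,0,0.15],"rotation":[0,0,0]},
    {"xyz":[0,0,0.15],"rotation":[0,0,0]},
    {"xyz":[0,0,0.15],"rotation":[0,0,0]},
    {"xyz":[0,0,0.12],"rotation":[0,0,0]}
  ]
}}

```text
t: 3.9
tcp_pos: [0.4586, -0.2498, 0.0323]
tool_rot: [-3.141, -0.002, 1.575]
force: [0.2, 0.1, -0.7]
width: 1.003
grip_force: 0.0
```

>>> {"fn": "jog_arm", "kwargs": {
  "targets": [
    {"xyz":[0,0,0.035],"rotation":[0,0,0]},
    {"xyz":[0,0,0.03],"rotation":[0,0,0]},
    {"xyz":[0,0,0],"rotation":[0,0,0]}
  ]
}}

```text
t: 4.2
tcp_pos: [0.4593, -0.2531, 0.0156]
tool_rot: [3.141, -0.0, 1.572]
force: [0.1, -0.5, 0.0]
width: 1.003
grip_force: 0.0
```

>>> {"fn": "jog_arm", "kwargs": {
  "targets": [
    {"xyz":[0,0,0],"rotation":[0,0,0]},
    {"xyz":[0,0,0],"rotation":[0,0,0]},
    {"xyz":[0,0,0],"rotation":[0,0,0]},
    {"xyz":[0,0,0],"rotation":[0,0,0]},
    {"xyz":[0,0,0],"rotation":[0,0,0]}
  ],
  "jaw": -1,
  "newtons": 40
}}

```text
t: 4.7
tcp_pos: [0.4585, -0.2546, 0.0154]
tool_rot: [3.141, 0.0, 1.57]
force: [-0.5, -0.4, -0.1]
width: 0.611
grip_force: 0.0
```

>>> {"fn": "jog_arm", "kwargs": {
  "targets": [
    {"xyz":[0,0,0],"rotation":[0,0,0]},
    {"xyz":[0,0,0],"rotation":[0,0,0]},
    {"xyz":[0,0,0],"rotation":[0,0,0]}
  ]
}}

```text
t: 5.0
tcp_pos: [0.458, -0.2543, 0.0149]
tool_rot: [-3.141, -0.0, 1.57]
force: [-1.5, 0.9, -0.6]
width: 0.396
grip_force: 40.0
```

>>> {"fn": "jog_arm", "kwargs": {
  "targets": [
    {"xyz":[0,0,-0.08],"rotation":[0,0,0]},
    {"xyz":[0,0,-0.14],"rotation":[0,0,0]},
    {"xyz":[0,0,-0.15],"rotation":[0,0,0]}
  ]
}}

```text
t: 5.3
tcp_pos: [0.4565, -0.253, 0.1241]
tool_rot: [-3.136, -0.004, 1.57]
force: [1.0, -0.8, -4.2]
width: 0.396
grip_force: 40.0
```

>>> {"fn": "jog_arm", "kwargs": {
  "targets": [
    {"xyz":[0.03,0.116,0],"rotation":[0,0,0]},
    {"xyz":[0.03,0.116,0],"rotation":[0,0,0]},
    {"xyz":[0.03,0.116,0],"rotation":[0,0,0]},
    {"xyz":[0.03,0.116,0],"rotation":[0,0,0]},
    {"xyz":[0.03,0.116,0],"rotation":[0,0,0]}
  ]
}}

```text
t: 5.8
tcp_pos: [0.6328, -0.2085, 0.1238]
tool_rot: [-3.138, -0.001, 1.57]
force: [0.1, -0.0, -3.5]
width: 0.395
grip_force: 40.0
```

>>> {"fn": "jog_arm", "kwargs": {
  "targets": [
    {"xyz":[0,0,0],"rotation":[0,0,0]},
    {"xyz":[0,0,0],"rotation":[0,0,0]},
    {"xyz":[0,0,0],"rotation":[0,0,0]}
  ]
}}

```text
t: 6.1
tcp_pos: [0.6311, -0.2094, 0.1247]
tool_rot: [-3.139, -0.001, 1.57]
force: [-0.2, 0.8, -3.6]
width: 0.393
grip_force: 40.0
```

```bash
python3 - <<'E'
from h import *
st(); a,p=look("wrist","w5"); b,q=look("top","t5"); s,r=look("scene","s5")
pin=(.632,-.211,.06)
u,v=proj(q,pin).astype(int); B=cv2.resize(b[v-30:v+30,u-30:u+30,::-1],(390,390))
u,v=proj(r,pin).astype(int); print(u,v); S=cv2.resize(s[v-30:v+30,u-30:u+30,::-1],(390,390))
cv2.imwrite("pics/v5.png",np.hstack([B,S]))
E
```

```text
6.1 [ 0.6311 -0.2094  0.1247] [-3.139e+00 -1.000e-03  1.570e+00] 0.393 [-0.2  0.8 -3.6] 40.0
142 206
```

View pics/v5.png

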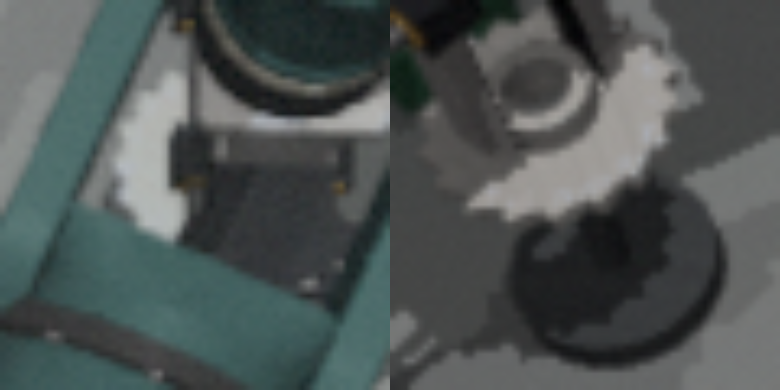

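The ratchet disc is held flat with the boss up at (540,80), over the pin at (610,230). I'll lower it in steps.

>>> {"fn": "jog_arm", "kwargs": {
  "targets": [
    {"xyz":[-0.003,0.002,0.08],"rotation":[0,0,0]},
    {"xyz":[0,0,0.06],"rotation":[0,0,0]},
    {"xyz":[0,0,0.06],"rotation":[0,0,0]}
  ]
}}

```text
t: 6.55
tcp_pos: [0.6323, -0.2108, 0.0659]
tool_rot: [3.141, 0.0, 1.569]
force: [0.4, -0.1, -4.4]
width: 0.392
grip_force: 40.0
```

>>> {"fn": "jog_arm", "kwargs": {
  "targets": [
    {"xyz":[0,0,0.03],"rotation":[0,0,0]},
    {"xyz":[0,0,0.03],"rotation":[0,0,0]},
    {"xyz":[0,0,0.02],"rotation":[0,0,0]},
    {"xyz":[0,0,0],"rotation":[0,0,0]}
  ]
}}

```text
t: 6.95
tcp_pos: [0.6326, -0.2102, 0.0415]
tool_rot: [-3.141, -0.0, 1.57]
force: [0.1, 0.3, -3.5]
width: 0.392
grip_force: 40.0
```

>>> {"fn": "jog_arm", "kwargs": {
  "targets": [
    {"xyz":[0,0,0.015],"rotation":[0,0,0]},
    {"xyz":[0,0,0.012],"rotation":[0,0,0]},
    {"xyz":[0,0,0],"rotation":[0,0,0]}
  ]
}}

```text
t: 7.25
tcp_pos: [0.6327, -0.2102, 0.0335]
tool_rot: [-3.141, -0.0, 1.57]
force: [-0.1, -0.2, -4.5]
width: 0.397
grip_force: 40.0
```

>>> {"fn": "jog_arm", "kwargs": {
  "targets": [
    {"xyz":[0,0,0],"rotation":[0,0,0]},
    {"xyz":[0,0,0],"rotation":[0,0,0]},
    {"xyz":[0,0,0],"rotation":[0,0,0]},
    {"xyz":[0,0,0],"rotation":[0,0,0]},
    {"xyz":[0,0,0],"rotation":[0,0,0]}
  ],
  "jaw": 0.5
}}

```text
t: 7.75
tcp_pos: [0.6333, -0.2104, 0.0345]
tool_rot: [3.141, 0.0, 1.57]
force: [-0.1, -0.2, -0.0]
width: 0.742
grip_force: 0.0
```

>>> {"fn": "jog_arm", "kwargs": {
  "targets": [
    {"xyz":[0,0,-0.1],"rotation":[0,0,0]},
    {"xyz":[0,0,-0.15],"rotation":[0,0,0]},
    {"xyz":[0,0,-0.15],"rotation":[0,0,0]},
    {"xyz":[0,0,0],"rotation":[0,0,0]}
  ]
}}

```text
t: 8.15
tcp_pos: [0.6368, -0.2119, 0.1639]
tool_rot: [3.126, 0.006, 1.57]
force: [0.1, -0.9, 1.3]
width: 0.751
grip_force: 0.0
```

>>> {"fn": "jog_arm", "kwargs": {
  "targets": [
    {"xyz":[0.15,-0.086,0],"rotation":[0,0,0]},
    {"xyz":[0.15,-0.086,0],"rotation":[0,0,0]},
    {"xyz":[0.15,-0.086,0],"rotation":[0,0,0]},
    {"xyz":[0.15,-0.086,0],"rotation":[0,0,0]},
    {"xyz":[0.15,-0.086,0],"rotation":[0,0,0]}
  ],
  "jaw": 0.6
}}

```text
t: 8.65
tcp_pos: [0.5072, 0.0082, 0.1533]
tool_rot: [-3.141, -0.0, 1.57]
force: [0.5, 1.4, -0.6]
width: 0.799
grip_force: 0.0
```

>>> {"fn": "jog_arm", "kwargs": {
  "targets": [
    {"xyz":[0.15,-0.086,0],"rotation":[0,0,0]},
    {"xyz":[0.15,-0.086,0],"rotation":[0,0,0]},
    {"xyz":[0,0,0],"rotation":[0,0,0]},
    {"xyz":[0,0,0],"rotation":[0,0,0]}
  ]
}}

```text
t: 9.05
tcp_pos: [0.4586, 0.0941, 0.1538]
tool_rot: [3.141, 0.0, 1.573]
force: [-0.1, -1.1, 0.4]
width: 0.798
grip_force: 0.0
```

```bash
python3 - <<'E'
from h import *
st(); b,q=look("top","t6"); s,r=look("scene","s6"); w,p=look("wrist","w6")
pin=(.632,-.211,.06)
u,v=proj(q,pin).astype(int); B=cv2.resize(b[v-30:v+30,u-30:u+30,::-1],(390,390))
u,v=proj(r,pin).astype(int); S=cv2.resize(s[v-30:v+30,u-30:u+30,::-1],(390,390))
cv2.imwrite("pics/v6.png",np.hstack([B,S]))
E
```

```text
9.05 [0.4586 0.0941 0.1538] [3.141 0.    1.573] 0.798 [-0.1 -1.1  0.4] 0.0
```

View pics/v6.png

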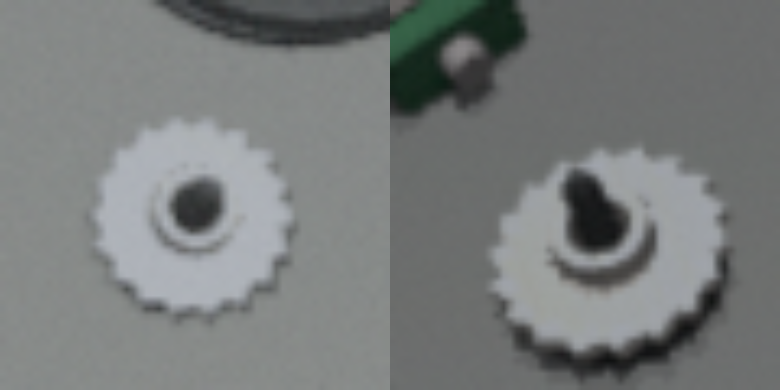

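The ratchet disc is seated flat on the round block with the pin through its bore: top view (197,205), scene (590,215). Next is the tube.

>>> {"fn": "jog_arm", "kwargs": {
  "targets": [
    {"xyz":[0.03,-0.01,0.12],"rotation":[0,0,0]},
    {"xyz":[0,0,0.15],"rotation":[0,0,0]},
    {"xyz":[0,0,0.05],"rotation":[0,0,0]},
    {"xyz":[0,0,0],"rotation":[0,0,0]},
    {"xyz":[0,0,0],"rotation":[0,0,0]}
  ]
}}

```text
t: 9.7
tcp_pos: [0.4569, 0.1015, 0.0582]
tool_rot: [3.141, -0.0, 1.568]
force: [-0.4, 1.1, 1.0]
width: 0.805
grip_force: 0.0
```

>>> {"fn": "jog_arm", "kwargs": {
  "targets": [
    {"xyz":[0.006,-0.003,0.1],"rotation":[0,0,0]},
    {"xyz":[0,0,0.04],"rotation":[0,0,0]},
    {"xyz":[0,0,0.03],"rotation":[0,0,0]},
    {"xyz":[0,0,0],"rotation":[0,0,0]}
  ]
}}

```text
t: 10.1
tcp_pos: [0.4548, 0.104, 0.0065]
tool_rot: [-3.14, 0.0, 1.57]
force: [-0.1, 0.1, 0.6]
width: 0.803
grip_force: 0.0
```

>>> {"fn": "jog_arm", "kwargs": {
  "targets": [
    {"xyz":[0,0,0],"rotation":[0,0,0]},
    {"xyz":[0,0,0],"rotation":[0,0,0]},
    {"xyz":[0,0,0],"rotation":[0,0,0]},
    {"xyz":[0,0,0],"rotation":[0,0,0]},
    {"xyz":[0,0,0],"rotation":[0,0,0]}
  ],
  "jaw": -1,
  "newtons": 30
}}

```text
t: 10.6
tcp_pos: [0.4553, 0.1043, 0.0072]
tool_rot: [3.141, -0.0, 1.57]
force: [0.4, -0.1, 0.8]
width: 0.412
grip_force: 0.0
```

>>> {"fn": "jog_arm", "kwargs": {
  "targets": [
    {"xyz":[0,0,0],"rotation":[0,0,0]},
    {"xyz":[0,0,0],"rotation":[0,0,0]}
  ]
}}

```text
t: 10.8
tcp_pos: [0.4553, 0.1043, 0.0072]
tool_rot: [3.141, -0.0, 1.57]
force: [-0.7, 0.3, 1.1]
width: 0.388
grip_force: 30.0
```

>>> {"fn": "jog_arm", "kwargs": {
  "targets": [
    {"xyz":[0,0,-0.1],"rotation":[0,0,0]},
    {"xyz":[0,0,-0.14],"rotation":[0,0,0]},
    {"xyz":[0,0,-0.14],"rotation":[0,0,0]}
  ]
}}

```text
t: 11.1
tcp_pos: [0.454, 0.1041, 0.121]
tool_rot: [-3.139, 0.0, 1.57]
force: [0.2, 0.1, -1.8]
width: 0.39
grip_force: 30.0
```

>>> {"fn": "jog_arm", "kwargs": {
  "targets": [
    {"xyz":[-0.117,0.0655,0],"rotation":[0,0,0]},
    {"xyz":[-0.117,0.0655,0],"rotation":[0,0,0]},
    {"xyz":[-0.117,0.0655,0],"rotation":[0,0,0]},
    {"xyz":[-0.117,0.0655,0],"rotation":[0,0,0]},
    {"xyz":[-0.117,0.0655,0],"rotation":[0,0,0]}
  ]
}}

```text
t: 11.6
tcp_pos: [0.5535, -0.0727, 0.1202]
tool_rot: [-3.141, -0.0, 1.57]
force: [-0.3, 0.0, 0.0]
width: 0.388
grip_force: 30.0
```

>>> {"fn": "jog_arm", "kwargs": {
  "targets": [
    {"xyz":[-0.117,0.0655,0],"rotation":[0,0,0]},
    {"xyz":[-0.117,0.0655,0],"rotation":[0,0,0]},
    {"xyz":[-0.117,0.0655,0],"rotation":[0,0,0]},
    {"xyz":[-0.117,0.0655,0],"rotation":[0,0,0]}
  ]
}}

```text
t: 12.0
tcp_pos: [0.632, -0.2131, 0.1198]
tool_rot: [-3.14, -0.001, 1.57]
force: [0.4, 0.6, -1.1]
width: 0.39
grip_force: 30.0
```

>>> {"fn": "jog_arm", "kwargs": {
  "targets": [
    {"xyz":[0,0,0],"rotation":[0,0,0]},
    {"xyz":[0,0,0],"rotation":[0,0,0]},
    {"xyz":[0,0,0],"rotation":[0,0,0]},
    {"xyz":[0,0,0],"rotation":[0,0,0]}
  ]
}}

```text
t: 12.4
tcp_pos: [0.6315, -0.2103, 0.1211]
tool_rot: [-3.142, -0.0, 1.572]
force: [0.1, 0.3, -1.5]
width: 0.388
grip_force: 30.0
```

>>> {"fn": "jog_arm", "kwargs": {
  "targets": [
    {"xyz":[0,0,0.08],"rotation":[0,0,0]},
    {"xyz":[0,0,0.05],"rotation":[0,0,0]},
    {"xyz":[0,0,0.04],"rotation":[0,0,0]},
    {"xyz":[0,0,0.03],"rotation":[0,0,0]},
    {"xyz":[0,0,0],"rotation":[0,0,0]}
  ]
}}

```text
t: 12.9
tcp_pos: [0.6307, -0.211, 0.0588]
tool_rot: [-3.138, -0.002, 1.571]
force: [-0.2, 1.1, -1.2]
width: 0.389
grip_force: 30.0
```

>>> {"fn": "jog_arm", "kwargs": {
  "targets": [
    {"xyz":[0,0,0.02],"rotation":[0,0,0]},
    {"xyz":[0,0,0.012],"rotation":[0,0,0]},
    {"xyz":[0,0,0],"rotation":[0,0,0]},
    {"xyz":[0,0,0],"rotation":[0,0,0]}
  ]
}}

```text
t: 13.3
tcp_pos: [0.632, -0.2119, 0.0516]
tool_rot: [3.141, 0.0, 1.57]
force: [0.4, 0.2, -1.4]
width: 0.388
grip_force: 30.0
```

>>> {"fn": "jog_arm", "kwargs": {
  "targets": [
    {"xyz":[0,0,0.007],"rotation":[0,0,0]},
    {"xyz":[0,0,0],"rotation":[0,0,0]}
  ]
}}

```text
t: 13.5
tcp_pos: [0.6319, -0.2118, 0.0493]
tool_rot: [3.141, 0.0, 1.57]
force: [0.9, 0.0, -1.8]
width: 0.39
grip_force: 30.0
```

>>> {"fn": "jog_arm", "kwargs": {
  "targets": [
    {"xyz":[0,0,0],"rotation":[0,0,0]},
    {"xyz":[0,0,0],"rotation":[0,0,0]},
    {"xyz":[0,0,0],"rotation":[0,0,0]},
    {"xyz":[0,0,0],"rotation":[0,0,0]},
    {"xyz":[0,0,0],"rotation":[0,0,0]}
  ],
  "jaw": 0.6
}}

```text
t: 14.0
tcp_pos: [0.6319, -0.2118, 0.0493]
tool_rot: [3.141, 0.0, 1.57]
force: [0.2, -0.4, 0.7]
width: 0.774
grip_force: 0.0
```

>>> {"fn": "jog_arm", "kwargs": {
  "targets": [
    {"xyz":[0,0,-0.08],"rotation":[0,0,0]},
    {"xyz":[0,0,-0.13],"rotation":[0,0,0]},
    {"xyz":[0,0,-0.13],"rotation":[0,0,0]}
  ]
}}

```text
t: 14.3
tcp_pos: [0.6312, -0.2114, 0.1512]
tool_rot: [-3.139, -0.001, 1.57]
force: [0.7, 0.4, -0.1]
width: 0.798
grip_force: 0.0
```

>>> {"fn": "jog_arm", "kwargs": {
  "targets": [
    {"xyz":[0.14,0.0035,0],"rotation":[0,0,0]},
    {"xyz":[0.14,0.0035,0],"rotation":[0,0,0]},
    {"xyz":[0.14,0.0035,0],"rotation":[0,0,0]},
    {"xyz":[0.14,0.0035,0],"rotation":[0,0,0]},
    {"xyz":[0.14,0.0035,0],"rotation":[0,0,0]}
  ]
}}

```text
t: 14.8
tcp_pos: [0.637, -0.0002, 0.1514]
tool_rot: [3.141, -0.0, 1.57]
force: [0.5, 0.5, 0.3]
width: 0.799
grip_force: 0.0
```

>>> {"fn": "jog_arm", "kwargs": {
  "targets": [
    {"xyz":[0.14,0.0035,0],"rotation":[0,0,0]},
    {"xyz":[0.14,0.0035,0],"rotation":[0,0,0]},
    {"xyz":[0.14,0.0035,0],"rotation":[0,0,0]},
    {"xyz":[0.14,0.0035,0],"rotation":[0,0,0]},
    {"xyz":[0.14,0.0035,0],"rotation":[0,0,0]}
  ]
}}

```text
t: 15.3
tcp_pos: [0.6423, 0.21, 0.1514]
tool_rot: [3.141, -0.0, 1.57]
force: [0.3, -0.3, -0.2]
width: 0.8
grip_force: 0.0
```

>>> {"fn": "jog_arm", "kwargs": {
  "targets": [
    {"xyz":[0,0,0],"rotation":[0,0,0]},
    {"xyz":[0,0,0],"rotation":[0,0,0]},
    {"xyz":[0,0,0],"rotation":[0,0,0]}
  ]
}}

```text
t: 15.6
tcp_pos: [0.6426, 0.2071, 0.1512]
tool_rot: [-3.142, 0.001, 1.569]
force: [0.5, -0.1, 0.3]
width: 0.798
grip_force: 0.0
```

```bash
python3 - <<'E'
from h import *
st(); b,q=look("top","t7"); s,r=look("scene","s7"); w,p=look("wrist","w7")
pin=(.632,-.211,.06)
u,v=proj(q,pin).astype(int); B=cv2.resize(b[v-30:v+30,u-30:u+30,::-1],(390,390))
u,v=proj(r,pin).astype(int); S=cv2.resize(s[v-30:v+30,u-30:u+30,::-1],(390,390))
cv2.imwrite("pics/v7.png",np.hstack([B,S]))
E
```

```text
15.6 [0.6426 0.2071 0.1512] [-3.142e+00  1.000e-03  1.569e+00] 0.798 [ 0.5 -0.1  0.3] 0.0
```

View pics/v7.png

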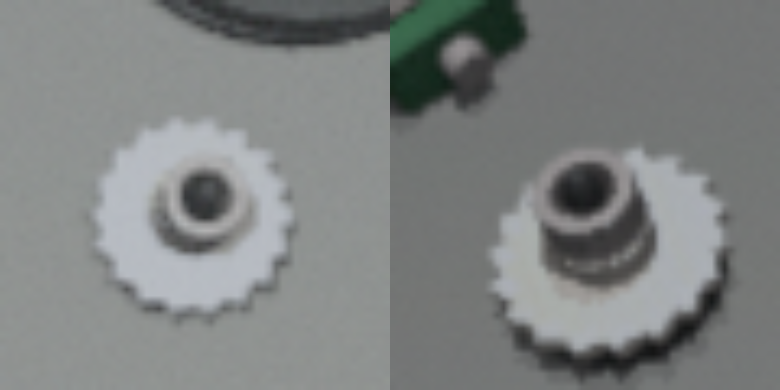

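The tube is threaded and seated on the ratchet boss, scene (585,190). Now the collar.

>>> {"fn": "jog_arm", "kwargs": {
  "targets": [
    {"xyz":[0.004,-0.002,0.15],"rotation":[0,0,0]},
    {"xyz":[0,0,0.15],"rotation":[0,0,0]},
    {"xyz":[0,0,0.12],"rotation":[0,0,0]},
    {"xyz":[0,0,0.04],"rotation":[0,0,0]},
    {"xyz":[0,0,0.022],"rotation":[0,0,0]}
  ]
}}

```text
t: 16.25
tcp_pos: [0.6413, 0.2084, 0.0053]
tool_rot: [-3.139, 0.001, 1.569]
force: [0.0, 0.4, 0.2]
width: 0.8
grip_force: 0.0
```

>>> {"fn": "jog_arm", "kwargs": {
  "targets": [
    {"xyz":[0,0,0],"rotation":[0,0,0]},
    {"xyz":[0,0,0],"rotation":[0,0,0]},
    {"xyz":[0,0,0],"rotation":[0,0,0]}
  ]
}}

```text
t: 16.55
tcp_pos: [0.6437, 0.2098, 0.0095]
tool_rot: [3.137, -0.001, 1.57]
force: [-0.3, 0.5, 0.1]
width: 0.799
grip_force: 0.0
```

>>> {"fn": "jog_arm", "kwargs": {
  "targets": [
    {"xyz":[0,0,0],"rotation":[0,0,0]},
    {"xyz":[0,0,0],"rotation":[0,0,0]},
    {"xyz":[0,0,0],"rotation":[0,0,0]},
    {"xyz":[0,0,0],"rotation":[0,0,0]},
    {"xyz":[0,0,0],"rotation":[0,0,0]}
  ],
  "jaw": -1,
  "newtons": 30
}}

```text
t: 17.05
tcp_pos: [0.642, 0.2095, 0.0069]
tool_rot: [3.141, -0.0, 1.57]
force: [0.3, 0.3, 1.7]
width: 0.52
grip_force: 30.0
```

>>> {"fn": "jog_arm", "kwargs": {
  "targets": [
    {"xyz":[0,0,0],"rotation":[0,0,0]}
  ]
}}

```text
t: 17.15
tcp_pos: [0.6421, 0.2095, 0.0069]
tool_rot: [3.141, -0.0, 1.57]
force: [-0.3, 0.1, 2.4]
width: 0.521
grip_force: 30.0
```

>>> {"fn": "jog_arm", "kwargs": {
  "targets": [
    {"xyz":[0,0,-0.08],"rotation":[0,0,0]},
    {"xyz":[0,0,-0.12],"rotation":[0,0,0]},
    {"xyz":[0,0,-0.12],"rotation":[0,0,0]},
    {"xyz":[0,0,-0.12],"rotation":[0,0,0]}
  ]
}}

```text
t: 17.55
tcp_pos: [0.6412, 0.2093, 0.1387]
tool_rot: [-3.139, 0.0, 1.57]
force: [0.8, 0.8, -2.0]
width: 0.519
grip_force: 30.0
```

>>> {"fn": "jog_arm", "kwargs": {
  "targets": [
    {"xyz":[-0.14,-0.0034,0],"rotation":[0,0,0]},
    {"xyz":[-0.14,-0.0034,0],"rotation":[0,0,0]},
    {"xyz":[-0.14,-0.0034,0],"rotation":[0,0,0]},
    {"xyz":[-0.14,-0.0034,0],"rotation":[0,0,0]},
    {"xyz":[-0.14,-0.0034,0],"rotation":[0,0,0]}
  ]
}}

```text
t: 18.05
tcp_pos: [0.6359, -0.0021, 0.1376]
tool_rot: [-3.14, -0.0, 1.571]
force: [0.6, -0.2, -1.7]
width: 0.516
grip_force: 30.0
```

>>> {"fn": "jog_arm", "kwargs": {
  "targets": [
    {"xyz":[-0.14,-0.0034,0],"rotation":[0,0,0]},
    {"xyz":[-0.14,-0.0034,0],"rotation":[0,0,0]},
    {"xyz":[-0.14,-0.0034,0],"rotation":[0,0,0]},
    {"xyz":[-0.14,-0.0034,0],"rotation":[0,0,0]},
    {"xyz":[-0.14,-0.0034,0],"rotation":[0,0,0]}
  ]
}}

```text
t: 18.55
tcp_pos: [0.6308, -0.212, 0.1376]
tool_rot: [-3.14, -0.001, 1.57]
force: [0.4, 0.2, -0.6]
width: 0.524
grip_force: 30.0
```

>>> {"fn": "jog_arm", "kwargs": {
  "targets": [
    {"xyz":[0,0,0],"rotation":[0,0,0]},
    {"xyz":[0,0,0],"rotation":[0,0,0]},
    {"xyz":[0,0,0],"rotation":[0,0,0]},
    {"xyz":[0,0,0],"rotation":[0,0,0]}
  ]
}}

```text
t: 18.95
tcp_pos: [0.6317, -0.2089, 0.1384]
tool_rot: [-3.141, -0.001, 1.572]
force: [-0.3, 0.1, -1.9]
width: 0.52
grip_force: 30.0
```

>>> {"fn": "jog_arm", "kwargs": {
  "targets": [
    {"xyz":[-0.003,0,0.1],"rotation":[0,0,0]},
    {"xyz":[0,0,0.05],"rotation":[0,0,0]},
    {"xyz":[0,0,0.03],"rotation":[0,0,0]},
    {"xyz":[0,0,0.02],"rotation":[0,0,0]},
    {"xyz":[0,0,0],"rotation":[0,0,0]}
  ]
}}

```text
t: 19.45
tcp_pos: [0.6312, -0.2109, 0.0777]
tool_rot: [-3.14, -0.001, 1.571]
force: [1.0, -0.4, -1.3]
width: 0.523
grip_force: 30.0
```

>>> {"fn": "jog_arm", "kwargs": {
  "targets": [
    {"xyz":[0,0,0.01],"rotation":[0,0,0]},
    {"xyz":[0,0,0],"rotation":[0,0,0]},
    {"xyz":[0,0,0],"rotation":[0,0,0]}
  ]
}}

```text
t: 19.75
tcp_pos: [0.6319, -0.2117, 0.0764]
tool_rot: [3.14, 0.0, 1.57]
force: [0.5, -0.2, -1.2]
width: 0.518
grip_force: 30.0
```

>>> {"fn": "jog_arm", "kwargs": {
  "targets": [
    {"xyz":[0,0,0.006],"rotation":[0,0,0]},
    {"xyz":[0,0,0],"rotation":[0,0,0]}
  ]
}}

```text
t: 19.95
tcp_pos: [0.6315, -0.2115, 0.0738]
tool_rot: [3.142, -0.0, 1.57]
force: [0.0, 0.9, -0.7]
width: 0.524
grip_force: 30.0
```

>>> {"fn": "jog_arm", "kwargs": {
  "targets": [
    {"xyz":[0,0,0],"rotation":[0,0,0]},
    {"xyz":[0,0,0],"rotation":[0,0,0]},
    {"xyz":[0,0,0],"rotation":[0,0,0]},
    {"xyz":[0,0,0],"rotation":[0,0,0]},
    {"xyz":[0,0,0],"rotation":[0,0,0]}
  ],
  "jaw": 0.6
}}

```text
t: 20.45
tcp_pos: [0.6316, -0.2115, 0.074]
tool_rot: [3.141, 0.0, 1.57]
force: [-0.5, 0.2, -0.1]
width: 0.797
grip_force: 0.0
```

>>> {"fn": "jog_arm", "kwargs": {
  "targets": [
    {"xyz":[0,0,-0.08],"rotation":[0,0,0]},
    {"xyz":[0,0,-0.1],"rotation":[0,0,0]},
    {"xyz":[0,0,-0.08],"rotation":[0,0,0]}
  ]
}}

```text
t: 20.75
tcp_pos: [0.6317, -0.2115, 0.1533]
tool_rot: [3.141, 0.0, 1.57]
force: [-0.4, -0.9, -0.4]
width: 0.802
grip_force: 0.0
```

>>> {"fn": "jog_arm", "kwargs": {
  "targets": [
    {"xyz":[0.135,-0.05,0],"rotation":[0,0,0]},
    {"xyz":[0.135,-0.05,0],"rotation":[0,0,0]},
    {"xyz":[0.135,-0.05,0],"rotation":[0,0,0]},
    {"xyz":[0.135,-0.05,0],"rotation":[0,0,0]},
    {"xyz":[0.135,-0.05,0],"rotation":[0,0,0]}
  ]
}}

```text
t: 21.25
tcp_pos: [0.5558, -0.0075, 0.152]
tool_rot: [3.141, -0.0, 1.57]
force: [0.9, 0.3, 0.6]
width: 0.802
grip_force: 0.0
```

>>> {"fn": "jog_arm", "kwargs": {
  "targets": [
    {"xyz":[0.135,-0.05,0],"rotation":[0,0,0]},
    {"xyz":[0.135,-0.05,0],"rotation":[0,0,0]},
    {"xyz":[0.135,-0.05,0],"rotation":[0,0,0]},
    {"xyz":[0.135,-0.05,0],"rotation":[0,0,0]},
    {"xyz":[0.135,-0.05,0],"rotation":[0,0,0]}
  ]
}}

```text
t: 21.75
tcp_pos: [0.4809, 0.1951, 0.1522]
tool_rot: [3.141, -0.0, 1.57]
force: [0.5, -0.4, 0.6]
width: 0.801
grip_force: 0.0
```

>>> {"fn": "jog_arm", "kwargs": {
  "targets": [
    {"xyz":[0.135,-0.05,0],"rotation":[0,0,0]},
    {"xyz":[0.135,-0.05,0],"rotation":[0,0,0]},
    {"xyz":[0,0,0],"rotation":[0,0,0]},
    {"xyz":[0,0,0],"rotation":[0,0,0]},
    {"xyz":[0,0,0],"rotation":[0,0,0]}
  ]
}}

```text
t: 22.25
tcp_pos: [0.4521, 0.2737, 0.1518]
tool_rot: [3.141, 0.001, 1.569]
force: [0.3, -0.1, 0.0]
width: 0.798
grip_force: 0.0
```

```bash
python3 - <<'E'
from h import *
st(); b,q=look("top","t8"); s,r=look("scene","s8"); w,p=look("wrist","w8"); st()
pin=(.632,-.211,.06)
u,v=proj(q,pin).astype(int); B=cv2.resize(b[v-30:v+30,u-30:u+30,::-1],(390,390))
u,v=proj(r,pin).astype(int); S=cv2.resize(s[v-30:v+30,u-30:u+30,::-1],(390,390))
cv2.imwrite("pics/v8.png",np.hstack([B,S]))
E
```

```text
22.25 [0.4521 0.2737 0.1518] [3.141e+00 1.000e-03 1.569e+00] 0.798 [ 0.3 -0.1  0. ] 0.0
22.4 [0.4524 0.2734 0.1518] [3.141 0.    1.568] 0.801 [-1.   0.2 -0.2] 0.0
```

View pics/v8.png

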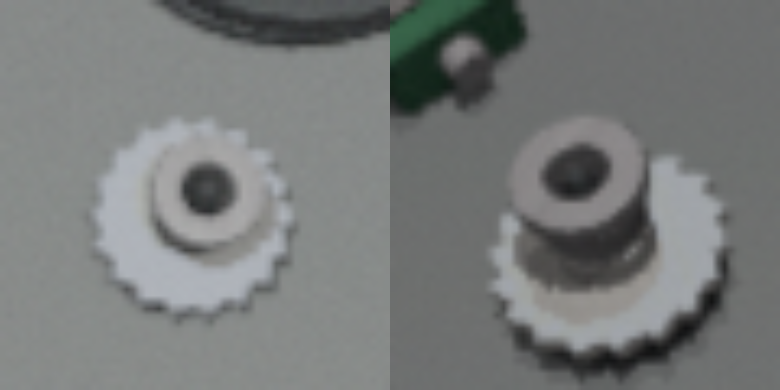

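The collar is seated on the tube with the pin tip in its bore, scene (577,170). Next is the pawl.

>>> {"fn": "jog_arm", "kwargs": {
  "targets": [
    {"xyz":[0.005,-0.002,0.15],"rotation":[0,0,0]},
    {"xyz":[0,0,0.15],"rotation":[0,0,0]},
    {"xyz":[0,0,0.12],"rotation":[0,0,0]},
    {"xyz":[0,0,0.04],"rotation":[0,0,0]},
    {"xyz":[0,0,0.022],"rotation":[0,0,0]}
  ]
}}

```text
t: 22.9
tcp_pos: [0.4509, 0.2752, 0.0062]
tool_rot: [-3.14, 0.001, 1.569]
force: [0.0, -0.5, 0.3]
width: 0.798
grip_force: 0.0
```

>>> {"fn": "jog_arm", "kwargs": {
  "targets": [
    {"xyz":[0,0,0],"rotation":[0,0,0]},
    {"xyz":[0,0,0],"rotation":[0,0,0]},
    {"xyz":[0,0,0],"rotation":[0,0,0]}
  ]
}}

```text
t: 23.2
tcp_pos: [0.4528, 0.2769, 0.0095]
tool_rot: [3.138, -0.002, 1.57]
force: [0.4, 0.1, 0.0]
width: 0.8
grip_force: 0.0
```

>>> {"fn": "jog_arm", "kwargs": {
  "targets": [
    {"xyz":[0,0,0],"rotation":[0,0,0]},
    {"xyz":[0,0,0],"rotation":[0,0,0]},
    {"xyz":[0,0,0],"rotation":[0,0,0]},
    {"xyz":[0,0,0],"rotation":[0,0,0]},
    {"xyz":[0,0,0],"rotation":[0,0,0]}
  ],
  "jaw": -1,
  "newtons": 30
}}

```text
t: 23.7
tcp_pos: [0.4514, 0.2762, 0.0073]
tool_rot: [3.141, -0.0, 1.57]
force: [-0.7, -0.1, -1.6]
width: 0.419
grip_force: 30.0
```

>>> {"fn": "jog_arm", "kwargs": {
  "targets": [
    {"xyz":[0,0,0],"rotation":[0,0,0]},
    {"xyz":[0,0,0],"rotation":[0,0,0]}
  ]
}}

```text
t: 23.9
tcp_pos: [0.4515, 0.2762, 0.0073]
tool_rot: [3.141, -0.0, 1.57]
force: [2.4, -0.2, 0.0]
width: 0.421
grip_force: 30.0
```

>>> {"fn": "jog_arm", "kwargs": {
  "targets": [
    {"xyz":[0,0,-0.08],"rotation":[0,0,0]},
    {"xyz":[0,0,-0.13],"rotation":[0,0,0]},
    {"xyz":[0,0,-0.1],"rotation":[0,0,0]}
  ]
}}

```text
t: 24.2
tcp_pos: [0.4503, 0.2759, 0.1005]
tool_rot: [-3.14, 0.001, 1.57]
force: [0.2, 0.1, -2.6]
width: 0.418
grip_force: 30.0
```

>>> {"fn": "jog_arm", "kwargs": {
  "targets": [
    {"xyz":[-0.118,0.0773,0],"rotation":[0,0,0]},
    {"xyz":[-0.118,0.0773,0],"rotation":[0,0,0]},
    {"xyz":[-0.118,0.0773,0],"rotation":[0,0,0]},
    {"xyz":[-0.118,0.0773,0],"rotation":[0,0,0]}
  ]
}}

```text
t: 24.6
tcp_pos: [0.5434, 0.1332, 0.099]
tool_rot: [-3.139, -0.0, 1.571]
force: [0.4, 1.3, -3.0]
width: 0.421
grip_force: 30.0
```

>>> {"fn": "jog_arm", "kwargs": {
  "targets": [
    {"xyz":[-0.118,0.0773,0],"rotation":[0,0,0]},
    {"xyz":[-0.118,0.0773,0],"rotation":[0,0,0]},
    {"xyz":[-0.118,0.0773,0],"rotation":[0,0,0]},
    {"xyz":[-0.118,0.0773,0],"rotation":[0,0,0]}
  ]
}}

```text
t: 25.0
tcp_pos: [0.6361, -0.0085, 0.0985]
tool_rot: [-3.138, -0.001, 1.57]
force: [-0.3, 0.7, -3.0]
width: 0.422
grip_force: 30.0
```

>>> {"fn": "jog_arm", "kwargs": {
  "targets": [
    {"xyz":[0,0,0],"rotation":[0,0,0]},
    {"xyz":[0,0,0],"rotation":[0,0,0]},
    {"xyz":[0,0,0],"rotation":[0,0,0]},
    {"xyz":[0,0,0],"rotation":[0,0,0]}
  ]
}}

```text
t: 25.4
tcp_pos: [0.6357, -0.0058, 0.0998]
tool_rot: [-3.14, -0.001, 1.572]
force: [-0.9, 0.7, -3.1]
width: 0.422
grip_force: 30.0
```

```bash
python3 - <<'E'
from h import *
s=st(); s,r=look("scene","s9"); st()
pin=(.637,-.009,.07)
u,v=proj(r,pin).astype(int); cv2.imwrite("pics/v9.png",cv2.resize(s[v-40:v+40,u-40:u+40,::-1],(480,480)))
print("pin tip px in crop",(proj(r,(.637,-.009,.054))-[u-40,v-40])*6)
E
```

```text
25.4 [ 0.6357 -0.0058  0.0998] [-3.140e+00 -1.000e-03  1.572e+00] 0.422 [-0.9  0.7 -3.1] 30.0
25.45 [ 0.6359 -0.0058  0.1001] [-3.141 -0.     1.572] 0.421 [ 0.3  1.  -3.5] 30.0
pin tip px in crop [248.6623516  260.14281714]
```

View pics/v9.png

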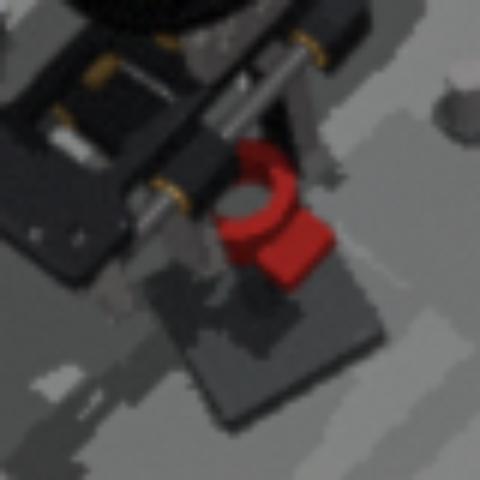

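The pawl is level, with its bore at (250,200) over the pin. I'll lower it.

>>> {"fn": "jog_arm", "kwargs": {
  "targets": [
    {"xyz":[-0.007,0.003,0.08],"rotation":[0,0,0]},
    {"xyz":[0,0,0.05],"rotation":[0,0,0]},
    {"xyz":[0,0,0.04],"rotation":[0,0,0]},
    {"xyz":[0,0,0.02],"rotation":[0,0,0]},
    {"xyz":[0,0,0],"rotation":[0,0,0]}
  ]
}}

```text
t: 25.95
tcp_pos: [0.6365, -0.0089, 0.0417]
tool_rot: [-3.139, -0.0, 1.571]
force: [-0.4, -0.3, -2.6]
width: 0.422
grip_force: 30.0
```

>>> {"fn": "jog_arm", "kwargs": {
  "targets": [
    {"xyz":[0,0,0.03],"rotation":[0,0,0]},
    {"xyz":[0,0,0.02],"rotation":[0,0,0]},
    {"xyz":[0,0,0],"rotation":[0,0,0]},
    {"xyz":[0,0,0],"rotation":[0,0,0]}
  ]
}}

```text
t: 26.35
tcp_pos: [0.6374, -0.0093, 0.0281]
tool_rot: [-3.141, -0.0, 1.57]
force: [0.7, -0.3, -2.5]
width: 0.417
grip_force: 30.0
```

>>> {"fn": "jog_arm", "kwargs": {
  "targets": [
    {"xyz":[0,0,0.006],"rotation":[0,0,0]},
    {"xyz":[0,0,0],"rotation":[0,0,0]}
  ]
}}

```text
t: 26.55
tcp_pos: [0.6376, -0.0093, 0.0265]
tool_rot: [3.141, -0.0, 1.57]
force: [-1.3, -0.5, -4.1]
width: 0.423
grip_force: 30.0
```

>>> {"fn": "jog_arm", "kwargs": {
  "targets": [
    {"xyz":[0,0,0],"rotation":[0,0,0]},
    {"xyz":[0,0,0],"rotation":[0,0,0]},
    {"xyz":[0,0,0],"rotation":[0,0,0]},
    {"xyz":[0,0,0],"rotation":[0,0,0]},
    {"xyz":[0,0,0],"rotation":[0,0,0]}
  ],
  "jaw": 0.6
}}

```text
t: 27.05
tcp_pos: [0.6376, -0.0092, 0.0267]
tool_rot: [3.141, -0.0, 1.57]
force: [-0.3, -0.3, 0.1]
width: 0.787
grip_force: 0.0
```

>>> {"fn": "jog_arm", "kwargs": {
  "targets": [
    {"xyz":[0,0,-0.08],"rotation":[0,0,0]},
    {"xyz":[0,0,-0.15],"rotation":[0,0,0]},
    {"xyz":[0,0,-0.12],"rotation":[0,0,0]}
  ]
}}

```text
t: 27.35
tcp_pos: [0.6374, -0.0092, 0.133]
tool_rot: [3.141, -0.0, 1.57]
force: [0.7, -0.5, 0.4]
width: 0.801
grip_force: 0.0
```

>>> {"fn": "jog_arm", "kwargs": {
  "targets": [
    {"xyz":[-0.048,-0.121,0],"rotation":[0,0,0]},
    {"xyz":[-0.048,-0.121,0],"rotation":[0,0,0]},
    {"xyz":[-0.048,-0.121,0],"rotation":[0,0,0]},
    {"xyz":[-0.048,-0.121,0],"rotation":[0,0,0]},
    {"xyz":[-0.048,-0.121,0],"rotation":[0,0,0]}
  ]
}}

```text
t: 27.85
tcp_pos: [0.4544, -0.0816, 0.1315]
tool_rot: [3.141, 0.0, 1.571]
force: [-0.1, -0.1, 0.6]
width: 0.801
grip_force: 0.0
```

>>> {"fn": "jog_arm", "kwargs": {
  "targets": [
    {"xyz":[0,0,0],"rotation":[0,0,0.0385]},
    {"xyz":[0,0,0],"rotation":[0,0,0.0385]},
    {"xyz":[0,0,0],"rotation":[0,0,0.0385]},
    {"xyz":[0,0,0],"rotation":[0,0,0]},
    {"xyz":[0,0,0],"rotation":[0,0,0]}
  ]
}}

```text
t: 28.35
tcp_pos: [0.4559, -0.0812, 0.1315]
tool_rot: [3.141, -0.0, 1.21]
force: [0.3, 0.4, -0.6]
width: 0.797
grip_force: 0.0
```

```bash
python3 - <<'E'
from h import *
st(); s,r=look("scene","s10"); w,p=look("wrist","w10"); st()
pin=(.58,-.03,.03)
u,v=proj(r,pin).astype(int); S=cv2.resize(s[v-60:v+60,u-60:u+60,::-1],(384,384))
cv2.imwrite("pics/v10.png",np.hstack([S,w[:,60:460,::-1]]))
E
```

```text
28.35 [ 0.4559 -0.0812  0.1315] [ 3.141 -0.     1.21 ] 0.797 [ 0.3  0.4 -0.6] 0.0
28.45 [ 0.456  -0.0811  0.1314] [ 3.142 -0.     1.209] 0.8 [-0.8  0.4  0.2] 0.0
```

View pics/v10.png

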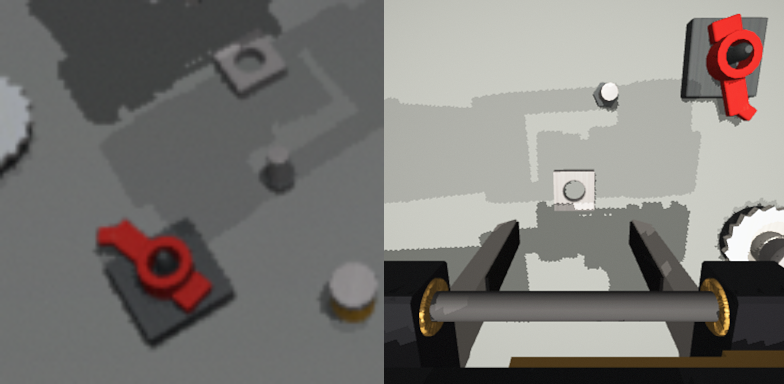

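The pawl is seated on the pivot pin, scene crop (165,262). The keeper's sides line up with the fingers and it sits centred at (575,190). I'll descend and grip.

>>> {"fn": "jog_arm", "kwargs": {
  "targets": [
    {"xyz":[0,0,0.15],"rotation":[0,0,0]},
    {"xyz":[0,0,0.14],"rotation":[0,0,0]},
    {"xyz":[0,0,0.08],"rotation":[0,0,0]},
    {"xyz":[0,0,0.03],"rotation":[0,0,0]},
    {"xyz":[0,0,0.015],"rotation":[0,0,0]}
  ]
}}

```text
t: 28.95
tcp_pos: [0.4557, -0.081, 0.0062]
tool_rot: [-3.14, -0.0, 1.208]
force: [0.2, -0.6, 0.3]
width: 0.799
grip_force: 0.0
```

>>> {"fn": "jog_arm", "kwargs": {
  "targets": [
    {"xyz":[0,0,0],"rotation":[0,0,0]},
    {"xyz":[0,0,0],"rotation":[0,0,0]},
    {"xyz":[0,0,0],"rotation":[0,0,0]}
  ]
}}

```text
t: 29.25
tcp_pos: [0.4572, -0.0816, 0.0085]
tool_rot: [3.138, -0.0, 1.208]
force: [0.5, 0.3, -0.1]
width: 0.797
grip_force: 0.0
```

>>> {"fn": "jog_arm", "kwargs": {
  "targets": [
    {"xyz":[0,0,0],"rotation":[0,0,0]},
    {"xyz":[0,0,0],"rotation":[0,0,0]},
    {"xyz":[0,0,0],"rotation":[0,0,0]},
    {"xyz":[0,0,0],"rotation":[0,0,0]},
    {"xyz":[0,0,0],"rotation":[0,0,0]}
  ],
  "jaw": -1,
  "newtons": 30
}}

```text
t: 29.75
tcp_pos: [0.4559, -0.0812, 0.0069]
tool_rot: [-3.142, -0.0, 1.207]
force: [0.8, -0.1, 0.5]
width: 0.462
grip_force: 30.0
```

>>> {"fn": "jog_arm", "kwargs": {
  "targets": [
    {"xyz":[0,0,0],"rotation":[0,0,0]},
    {"xyz":[0,0,0],"rotation":[0,0,0]}
  ]
}}

```text
t: 29.95
tcp_pos: [0.4559, -0.0811, 0.0069]
tool_rot: [-3.142, -0.0, 1.208]
force: [-0.8, 0.2, 1.4]
width: 0.459
grip_force: 30.0
```

```bash
python3 - <<'E'
from h import *
s=st(); y=s["tool_rot"][2]; t=s["tcp_pos"]; d=np.array([.637,-.009])-t[:2]
print("tool x,y norm total", d@[np.cos(y),np.sin(y)]/.3, d@[np.sin(y),-np.cos(y)]/.3)
E
```

```text
29.95 [ 0.4559 -0.0811  0.0069] [-3.142 -0.     1.208] 0.459 [-0.8  0.2  1.4] 30.0
tool x,y norm total 0.4393142152797248 0.478901260749259
```

>>> {"fn": "jog_arm", "kwargs": {
  "targets": [
    {"xyz":[0,0,-0.08],"rotation":[0,0,0]},
    {"xyz":[0,0,-0.14],"rotation":[0,0,0]},
    {"xyz":[0,0,-0.12],"rotation":[0,0,0]}
  ]
}}

```text
t: 30.25
tcp_pos: [0.4553, -0.081, 0.1094]
tool_rot: [-3.14, 0.0, 1.208]
force: [1.0, -0.8, -1.9]
width: 0.464
grip_force: 30.0
```

>>> {"fn": "jog_arm", "kwargs": {
  "targets": [
    {"xyz":[0.0732,0.0798,0],"rotation":[0,0,0]},
    {"xyz":[0.0732,0.0798,0],"rotation":[0,0,0]},
    {"xyz":[0.0732,0.0798,0],"rotation":[0,0,0]}
  ]
}}

```text
t: 30.55
tcp_pos: [0.5473, -0.0448, 0.109]
tool_rot: [3.141, -0.0, 1.207]
force: [-0.5, -0.8, -1.6]
width: 0.466
grip_force: 30.0
```

>>> {"fn": "jog_arm", "kwargs": {
  "targets": [
    {"xyz":[0.0732,0.0798,0],"rotation":[0,0,0]},
    {"xyz":[0.0732,0.0798,0],"rotation":[0,0,0]},
    {"xyz":[0.0732,0.0798,0],"rotation":[0,0,0]}
  ]
}}

```text
t: 30.85
tcp_pos: [0.6377, -0.0084, 0.1078]
tool_rot: [-3.14, 0.0, 1.208]
force: [-0.2, 1.3, -1.4]
width: 0.469
grip_force: 30.0
```

>>> {"fn": "jog_arm", "kwargs": {
  "targets": [
    {"xyz":[0,0,0],"rotation":[0,0,0]},
    {"xyz":[0,0,0],"rotation":[0,0,0]},
    {"xyz":[0,0,0],"rotation":[0,0,0]},
    {"xyz":[0,0,0],"rotation":[0,0,0]},
    {"xyz":[0,0,0],"rotation":[0,0,0]}
  ]
}}

```text
t: 31.35
tcp_pos: [0.6363, -0.0095, 0.1093]
tool_rot: [3.141, -0.0, 1.207]
force: [0.1, 0.1, -1.4]
width: 0.463
grip_force: 30.0
```

>>> {"fn": "jog_arm", "kwargs": {
  "targets": [
    {"xyz":[0,0,0.08],"rotation":[0,0,0]},
    {"xyz":[0,0,0.05],"rotation":[0,0,0]},
    {"xyz":[0,0,0.03],"rotation":[0,0,0]},
    {"xyz":[0,0,0.02],"rotation":[0,0,0]},
    {"xyz":[0,0,0],"rotation":[0,0,0]}
  ]
}}

```text
t: 31.85
tcp_pos: [0.6363, -0.009, 0.0538]
tool_rot: [-3.14, 0.0, 1.207]
force: [0.6, -0.2, -0.8]
width: 0.469
grip_force: 30.0
```

>>> {"fn": "jog_arm", "kwargs": {
  "targets": [
    {"xyz":[0,0,0.01],"rotation":[0,0,0]},
    {"xyz":[0,0,0],"rotation":[0,0,0]},
    {"xyz":[0,0,0],"rotation":[0,0,0]}
  ]
}}

```text
t: 32.15
tcp_pos: [0.6374, -0.0091, 0.0525]
tool_rot: [3.141, -0.0, 1.208]
force: [-0.5, -0.1, -1.5]
width: 0.461
grip_force: 30.0
```

Lower about 2.5 mm more, release, and back away for a final look.

>>> {"fn": "jog_arm", "kwargs": {
  "targets": [
    {"xyz":[0,0,0.008],"rotation":[0,0,0]},
    {"xyz":[0,0,0],"rotation":[0,0,0]}
  ]
}}

```text
t: 32.35
tcp_pos: [0.6369, -0.009, 0.0494]
tool_rot: [-3.141, -0.0, 1.208]
force: [-1.3, -0.1, -0.9]
width: 0.462
grip_force: 30.0
```

>>> {"fn": "jog_arm", "kwargs": {
  "targets": [
    {"xyz":[0,0,0],"rotation":[0,0,0]},
    {"xyz":[0,0,0],"rotation":[0,0,0]},
    {"xyz":[0,0,0],"rotation":[0,0,0]},
    {"xyz":[0,0,0],"rotation":[0,0,0]},
    {"xyz":[0,0,0],"rotation":[0,0,0]}
  ],
  "jaw": 0.6
}}

```text
t: 32.85
tcp_pos: [0.6371, -0.0091, 0.0496]
tool_rot: [3.141, -0.0, 1.207]
force: [0.4, 0.2, -0.2]
width: 0.794
grip_force: 0.0
```

>>> {"fn": "jog_arm", "kwargs": {
  "targets": [
    {"xyz":[0,0,-0.08],"rotation":[0,0,0]},
    {"xyz":[0,0,-0.15],"rotation":[0,0,0]},
    {"xyz":[0,0,-0.15],"rotation":[0,0,0]}
  ]
}}

```text
t: 33.15
tcp_pos: [0.6361, -0.009, 0.1635]
tool_rot: [-3.139, 0.001, 1.208]
force: [1.2, -0.0, 0.1]
width: 0.798
grip_force: 0.0
```

>>> {"fn": "jog_arm", "kwargs": {
  "targets": [
    {"xyz":[0,-0.13,0],"rotation":[0,0,0]},
    {"xyz":[0,-0.13,0],"rotation":[0,0,0]},
    {"xyz":[0,-0.13,0],"rotation":[0,0,0]},
    {"xyz":[0,-0.13,0],"rotation":[0,0,0]},
    {"xyz":[0,-0.13,0],"rotation":[0,0,0]}
  ]
}}

```text
t: 33.65
tcp_pos: [0.4532, 0.0607, 0.1636]
tool_rot: [3.141, -0.0, 1.207]
force: [-0.4, 0.0, 0.4]
width: 0.798
grip_force: 0.0
```

>>> {"fn": "jog_arm", "kwargs": {
  "targets": [
    {"xyz":[0,0,0],"rotation":[0,0,0]},
    {"xyz":[0,0,0],"rotation":[0,0,0]},
    {"xyz":[0,0,0],"rotation":[0,0,0]},
    {"xyz":[0,0,0],"rotation":[0,0,0]}
  ]
}}

```text
t: 34.05
tcp_pos: [0.4559, 0.0598, 0.1635]
tool_rot: [3.141, -0.0, 1.207]
force: [0.0, -0.2, -0.1]
width: 0.805
grip_force: 0.0
```

```bash
python3 - <<'E'
from h import *
st(); s,r=look("scene","s11"); b,q=look("top","t11")
u,v=proj(r,(.62,-.09,.03)).astype(int); S=cv2.resize(s[v-65:v+65,u-65:u+65,::-1],(400,400))
u,v=proj(q,(.62,-.09,.03)).astype(int); B=cv2.resize(b[v-65:v+65,u-65:u+65,::-1],(400,400))
cv2.imwrite("pics/v11.png",np.hstack([S,B]))
E
```

```text
34.05 [0.4559 0.0598 0.1635] [ 3.141 -0.     1.207] 0.805 [ 0.  -0.2 -0.1] 0.0
```

View pics/v11.png

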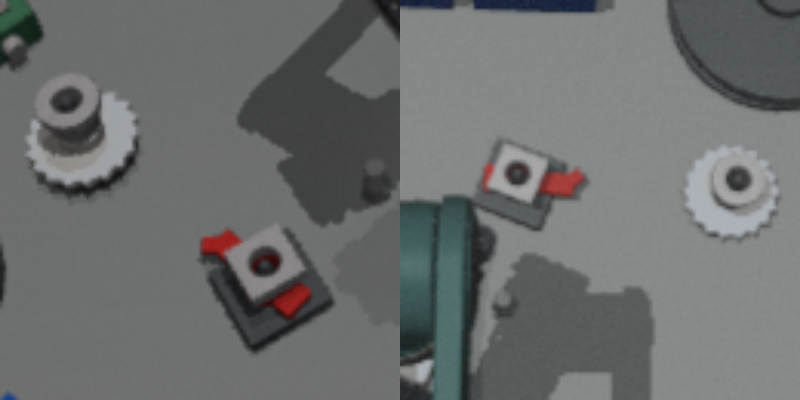

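Both stacks are complete and flat, with the keeper at (265,262) and the collar at (68,100). The bolt at (375,180) and the housing are untouched. Handing in.

```bash
python3 -c "
from bench import manip
print(manip.close_job())"
```

```text
the job is handed in; nothing more can be done
None
```

I put all five parts on their pins in the order asked, let go of everything and handed the job in at about 34 s; the last pictures show both stacks lying flat and centred, but the hand-in returned no verdict.

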